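# Flip the big spice box shut

## Robot

A 6-joint arm with a two-finger parallel gripper is mounted at the origin on the work surface. World frame = base frame: x ahead of the robot, y to its left, z up, the work surface at z = 0. Lengths are in m, angles in degrees, forces in N, time in s.
With the tool pointing down it reaches from about 0.25 to 0.725 m from the base axis. Payload 9.7 kg.
Tool frame: the origin (TCP) lies between the finger pads; the fingertips stand 19 mm ahead of it and the grasp point (between the pads) is the TCP; z points along the fingers, y is the line along which they close (so a half turn about z gives the same grasp; the last joint's range is limited). The gripper opens to 85 mm and grips with 20 to 120 N. Pads are 22 mm wide; open, the fingers measure 114 mm over their backs; the gripper's body (76 mm by 85 mm) begins 54 mm behind the grasp point. The pads swing forward as they close: fully open they stand 13 mm farther back than shut.
Start: joints at [0, 4.979, 10.078, 95.1, 0, 90], TCP at [0.55, -0, 0.25] pointing down, gripper open.
Joint ranges: [-179.16, 179.16], [-48.56, 103.87], [-65.8, 70.77], [-126.05, 130.52], [-82.76, 87.17], [-180, 180]. Speed limits (degrees/s): [127.2, 127.2, 147.25, 180, 180, 180].

## Interface

Orientations are given as [roll, pitch, yaw] about the fixed x, y, z axes, in that order (R = Rz(yaw) Ry(pitch) Rx(roll)).
In Python, from workcell import telemetry, camera, calibration, workorder gives the robot as it stands.
- The arm moves only by the tool play_rows, never from a script. Its argument "increments" is a list of rows, each a list of 3 entries, a list of its own where there are three numbers: the shift along the tool's x, y, z in mm, then the turn, a rotation vector about the tool's x, y, z in degrees, then the closure, from 0 (fully open) to 1 (shut). In form: [[[x, y, z], [ax, ay, az], jaw], ...]. A call has 1 to 20 rows; each row is the pose to reach, as a shift and turn from the pose commanded when the call began, along the tool's axes at that moment; what a row does not reach only later rows make up. A row lasts 1/10 s, in which the tool goes at most 50 mm and 8.59 degrees, less where a joint would pass 70% of its speed; a pose out of reach is approached as far as the arm can. A call with a gripper value outside its range is refused whole. The fingers move at their own pace and stop on an object; "grip_force" is the grip in N (left out, the last holds). Time passes only in rows, so rows that repeat a pose let the fingers close. It gives the time, the measured TCP pose, the force, the opening and the grip force at its end, in the units of the state.
- telemetry.get_obs(): the state, without advancing time (a new reading comes with each control period).
- camera(name): name is "scene" or "side" or "wrist"; returns (picture, depth): 420x560x3 uint8, red, green, blue; 420x560 float32, m along the optical axis (not along the pixel's ray), 0 where there is no reading.
- calibration(name): a dict with "vertical_fov" (degrees; the focal length in pixels is half the picture's height over the tangent of half this angle, whatever the lens; pixels are square), "cx", "cy" (the principal point, pixels), "k1" (the pictures are not rectified: a ray, as slopes to the right and down, at radius r is drawn at 1 + k1 r^2 times it, then the intrinsics apply), "rvec" (rotation vector, rad) and "tvec" (3), from world to camera coordinates, as OpenCV has them; the wrist camera has in their place "hand_eye" (4x4, takes a point from camera to tool coordinates, whose origin is the TCP and whose axes are the flange's). Camera axes: x right, y down, z forward; pixel columns grow to the right and rows downward; lengths in m; the calibration is good to about 2 mm. A picture is of the moment at which its call begins: read the wrist's pose just before it. calibration takes no time and is no camera call.
- workorder.job_done(): hands the job in; it is judged then, once.
The state is a dict: "time": time; "q": joint angles; "qd": joint speeds; "joint_efforts": joint torques, N m; "ee_pos": TCP position; "tcp_rot": TCP orientation; "wrist_force": force on the tool from outside, world axes, zero at the start; "torque": the same for the moment, N m; "opening": finger opening in m; "grasp_force": force on a finger pad.
Only numpy, scipy, OpenCV 4.12 (cv2) and the standard library are available. Lean on these libraries where they do the work, as an engineer would, in place of code of your own. Each camera call takes 0.05 s, during which the arm holds its last target. There are 200 camera calls.

## Task

Two green boxes of spice jars stand on the lower tier of the bamboo stand with their hinged lids open. With the fingertips, push the lid of the larger box over from behind and press it down until it is fully shut, moving it steadily rather than slamming it. Keep the box standing where it is (never lift or shove it), leave the smaller box open, leave everything else where it is, and finish with the hand clear.

Things in the scene. Friction and masses are not known exactly. Their poses are not given: they have to be found in the camera images.
- big_box: the larger green box, 130 mm (its x) by 110 mm (its y) by 80 mm high without lid, about 0.8 kg with four spice jars (all 14 mm or more below the rim); loose, it stands on the lower tier by its weight alone. Origin at the centre of its underside, z up; hinge on its +x edge (away from the robot), free front at -x. The boxes and two dishes may swap places.
- big_lid (a joint): angle in rad of the larger box's lid: 0 fully shut, 1.57 upright; starts leaning back, 1.65 to 2.0 (stop at 2.1). The stiff hinge (about 0.1 N m) holds the lid wherever it is left: it does not fall, so it must be pushed all the way; 1 to 2 N near its edge turns it.
- big_lid_hinge (a point): middle of the larger box's hinge line, 65 mm towards +x of the box's centre and 80 mm above its underside; turns with the lid: y along the hinge line, -x along the lid to its front edge, z out of its outer face (up when shut)
- big_lid_edge (a point): middle of the front edge of the larger lid, on its outer face; axes as the hinge point. The lid is a flat plate, 60 g, 138 mm from hinge line to edge, 118 mm wide, 6 mm thick, with its outer face 8 mm above the hinge line when shut; a raised panel adds 1.5 mm and a thumb tab 11 mm at the edge, both looks only
- small_box: the smaller green plastic box, 90 mm (its x) by 80 mm (its y) by 60 mm high, about 0.4 kg, loose, on the lower tier; same build, axes and hinge side; leave it standing and open
- small_lid (a joint): angle in rad of the smaller box's lid (98 mm from hinge to edge, 88 mm wide): 0 shut, starts at 1.65 to 2.0; stiff hinge; leave it open
- stand: fixed two-tier bamboo stand; lower tier 280 mm (x, from 155 mm in front of the origin to 125 mm behind) by 680 mm (y), its top 40 mm above the counter; upper tier behind it 150 mm by 680 mm, its top 120 mm above the counter, centred 200 mm towards +x; origin at counter height under the lower tier
- dish_small: clear glass side dish, round, 54 mm across the rim and 26 mm high, loose; origin at the centre of its underside; leave it alone; on the lower tier among the boxes
- dish_wide: clear glass side dish, round, 104 mm across the rim and 35 mm high, loose; origin at the centre of its underside; leave it alone; on the upper tier
- dish_medium: clear glass side dish, round, 80 mm across the rim and 30 mm high, loose; origin at the centre of its underside; leave it alone; on the lower tier among the boxes
- black_bowl: matte black ceramic bowl, 120 mm across and 50 mm high, loose, on the upper tier; origin at the centre of its underside; leave it alone
- spoon: steel serving spoon, 240 mm long, lying on the counter to the right (-y) of the stand; leave it alone
- oil_bottle: green glass oil bottle, 64 mm across and 210 mm high, standing on the counter to the left (+y) of the stand; origin at the centre of its underside; leave it alone
Mind the look-alikes: they are no part of the job. Leave any red look-alike of the big_box alone.

How it is judged:
By the outcome, as a careful person would: the job done as asked, in the order asked, and still so for the second after the job is handed in, with the robot touching nothing.
It also fails if it takes over 38 s, if anything falls off the work surface, if the arm or the gripper's body presses on something with over 40 N, if the wrist force passes 120 N, or if a joint passes its speed limit or range.

## Working session

There is one attempt and no reset: what is moved stays moved. The work goes in short steps, Python scripts to look and compute and a tool call to move; the robot and the scene stay as the last step left them, time stands still between calls to the robot, and variables do not carry over. Pictures are saved under pics/ and viewed, at most 10 in all, crops included, and the job is handed in when it is done.

Besides the shell and the picture viewer there is one more tool, called after "Emit:" by a JSON object that holds its "api" and its "payload", one argument or row to a line. play_rows: Moves the arm, as the interface text tells. Its arguments: {"type":"object","properties":{"increments":{"type":"array"},"grip_force":{"type":"number"}},"required":["increments"]}

```bash
mkdir -p pics
cat > h.py <<'E'
import numpy as np, cv2
from workcell import telemetry, camera, calibration, workorder
from scipy.spatial.transform import Rotation as R
def grab(n):
    o=telemetry.get_obs(); im,d=camera(n); return im,d,o
def pts(n,d,o=None):
    c=calibration(n); f=210/np.tan(np.radians(c["vertical_fov"])/2)
    K=np.array([[f,0,c["cx"]],[0,f,c["cy"]],[0,0,1]])
    v,u=np.mgrid[0:420,0:560]
    s=cv2.undistortPoints(np.stack([u,v],-1).reshape(-1,1,2).astype(float),K,np.array([c["k1"],0,0,0.])).reshape(420,560,2)
    P=np.dstack([s*d[...,None],d])
    if "rvec" in c:
        M=cv2.Rodrigues(np.array(c["rvec"],float))[0]; return (P-np.array(c["tvec"]).ravel())@M
    H=np.array(c["hand_eye"]); P=P@H[:3,:3].T+H[:3,3]
    return P@R.from_euler('xyz',o["tcp_rot"],degrees=True).as_matrix().T+np.array(o["ee_pos"])
E
python3 - <<'E'
from h import *
for n in("scene","side"):
    im,d,o=grab(n); cv2.imwrite(f"pics/{n}0.png",im[...,::-1]); np.savez(f"{n}0.npz",im=im,d=d,P=pts(n,d))
print(o); print(calibration("wrist"))
E
```

```text
{'time': 0.05, 'q': array([4.86711291e-06, 5.00975088e+00, 1.00346067e+01, 9.51001681e+01,
       1.42608063e-04, 9.00004374e+01]), 'qd': array([ 0.08125604, -0.04531811,  0.03347421,  0.06109609, -0.05724231,
       -0.00961088]), 'joint_efforts': array([ 7.39225907e-04, -5.22086120e+01,  4.66115391e+01,  1.68214459e-02,
        1.00447314e-04,  1.61874260e-05]), 'ee_pos': array([5.49790254e-01, 7.08771857e-07, 2.49597372e-01]), 'tcp_rot': array([-1.79924688e+02, -1.42033050e-04,  8.99995673e+01]), 'wrist_force': array([-0.24223624, -0.28152926,  0.55643741]), 'torque': array([-0.05784386, -0.02918318,  0.06079369]), 'grasp_force': 0.0, 'opening': 0.08526222423391042}
{'vertical_fov': 65.31644110490193, 'cx': 275.4661231605732, 'cy': 209.5329780273882, 'k1': -0.034930344440367474, 'hand_eye': array([[ 4.50310478e-05, -9.55493049e-01, -2.95013611e-01,
         7.42792456e-02],
       [ 9.99999999e-01,  4.23261723e-05,  1.55541444e-05,
         1.53733102e-04],
       [-2.37507992e-06, -2.95013611e-01,  9.55493050e-01,
        -1.23507512e-01],
       [ 0.00000000e+00,  0.00000000e+00,  0.00000000e+00,
         1.00000000e+00]])}
```

View pics/scene0.png

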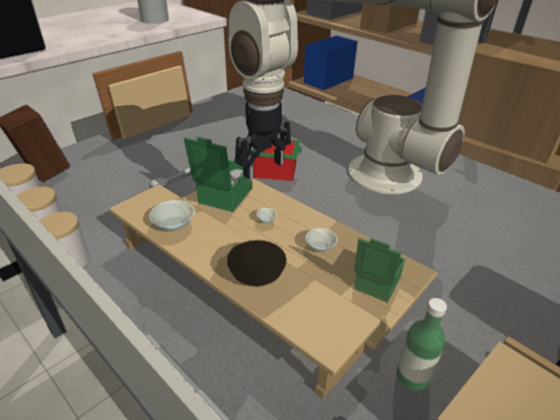

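View pics/side0.png

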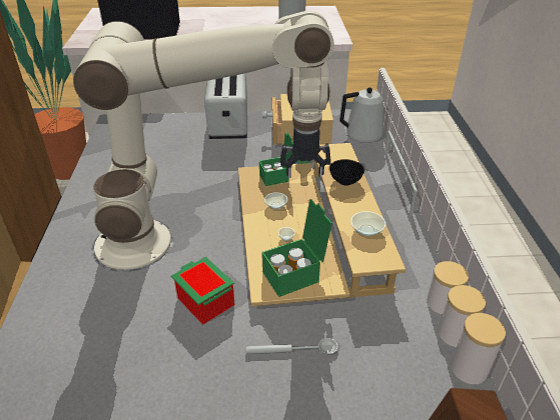

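The scene view shows a green box at (222,180) and another at (380,270). The side view shows green boxes at (292,268), which is the big one, and (273,172), the small one. A red look-alike stands at (205,290), off the stand. The big box is the one at side (292,268): it is clearly larger and has four jars.

Run:
```python
from h import *
for n in("side","scene"):
    z=np.load(f"{n}0.npz"); im,P,d=z["im"],z["P"],z["d"]
    hsv=cv2.cvtColor(im,cv2.COLOR_RGB2HSV)
    m=((hsv[...,0]>60)&(hsv[...,0]<90)&(hsv[...,1]>120)&(hsv[...,2]>25)&(d>0)).astype(np.uint8)
    k,L,st,ce=cv2.connectedComponentsWithStats(m)
    for i in range(1,k):
        if st[i,4]<150: continue
        p=P[L==i]; print(n,st[i],"lo",np.percentile(p,1,0).round(3),"hi",np.percentile(p,99,0).round(3))
        if p[:,0].min()<0.3: pass
        for zz in np.arange(.03,.31,.02):
            q=p[abs(p[:,2]-zz)<.01]
            if len(q)>8: print("  z%.2f n%d x %.3f %.3f y %.3f %.3f"%(zz,len(q),*np.percentile(q[:,0],[2,98]),*np.percentile(q[:,1],[2,98])))
im=np.load("side0.npz")["im"]; cv2.imwrite("pics/crop.png",cv2.resize(im[130:310,220:420],None,fx=3.3,fy=3.3)[...,::-1])
```

```text
side [  0   0  36  79 264] lo [-0.933  1.36  -0.067] hi [-0.752  1.728  0.296]
  z0.03 n23 x -0.876 -0.755 y 1.400 1.699
  z0.05 n32 x -0.884 -0.753 y 1.393 1.702
  z0.07 n29 x -0.882 -0.749 y 1.390 1.715
  z0.09 n26 x -0.895 -0.752 y 1.391 1.713
  z0.11 n16 x -0.902 -0.756 y 1.401 1.723
  z0.13 n16 x -0.898 -0.756 y 1.387 1.720
  z0.15 n14 x -0.915 -0.793 y 1.439 1.740
  z0.17 n16 x -0.914 -0.765 y 1.370 1.731
  z0.19 n14 x -0.914 -0.770 y 1.365 1.717
  z0.21 n12 x -0.921 -0.764 y 1.343 1.725
  z0.25 n10 x -0.936 -0.866 y 1.588 1.728
  z0.27 n9 x -0.937 -0.875 y 1.564 1.724
side [ 19   0  20  43 156] lo [-0.831  1.388  0.03 ] hi [-0.688  1.771  0.355]
  z0.19 n9 x -0.741 -0.703 y 1.426 1.461
  z0.21 n19 x -0.742 -0.699 y 1.409 1.469
  z0.23 n26 x -0.743 -0.692 y 1.407 1.457
  z0.25 n21 x -0.739 -0.688 y 1.403 1.443
  z0.27 n25 x -0.736 -0.690 y 1.396 1.446
  z0.29 n12 x -0.739 -0.690 y 1.389 1.432
  z0.31 n13 x -0.708 -0.687 y 1.388 1.425
side [260 157  28  29 440] lo [0.422 0.234 0.042] hi [0.518 0.335 0.103]
  z0.05 n104 x 0.425 0.518 y 0.239 0.289
  z0.07 n132 x 0.422 0.516 y 0.2
[... 707 characters left out ...]
 47 626] lo [ 0.169 -0.341  0.083] hi [ 0.327 -0.18   0.093]
  z0.09 n626 x 0.172 0.323 y -0.339 -0.184
scene [ 185  138   58   71 1912] lo [ 0.434 -0.25   0.049] hi [ 0.594 -0.133  0.262]
  z0.05 n59 x 0.540 0.572 y -0.239 -0.163
  z0.07 n45 x 0.554 0.573 y -0.239 -0.197
  z0.09 n92 x 0.438 0.572 y -0.259 -0.179
  z0.11 n148 x 0.427 0.573 y -0.256 -0.150
  z0.13 n182 x 0.539 0.581 y -0.237 -0.136
  z0.15 n202 x 0.542 0.584 y -0.236 -0.137
  z0.17 n214 x 0.544 0.587 y -0.235 -0.136
  z0.19 n226 x 0.545 0.588 y -0.234 -0.133
  z0.21 n243 x 0.546 0.592 y -0.231 -0.132
  z0.23 n238 x 0.551 0.594 y -0.233 -0.133
  z0.25 n237 x 0.554 0.597 y -0.229 -0.133
  z0.27 n26 x 0.571 0.582 y -0.197 -0.165
```

View pics/crop.png

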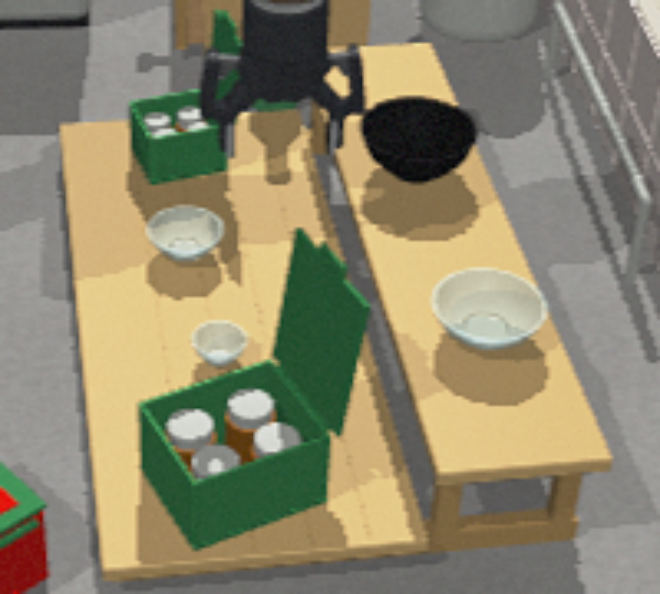

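The crop confirms the larger green box (four jars) at side (292,268), with its lid leaning back and both glass dishes to its +y side. Next I fit the lid plane and the hinge.

Run:
```python
from h import *
for n in("side","scene"):
    z=np.load(f"{n}0.npz"); im,P,d=z["im"],z["P"],z["d"]
    hsv=cv2.cvtColor(im,cv2.COLOR_RGB2HSV)
    m=(hsv[...,0]>60)&(hsv[...,0]<90)&(hsv[...,1]>120)&(hsv[...,2]>25)&(P[...,0]>.4)&(P[...,0]<.65)&(P[...,1]<-.1)&(P[...,1]>-.33)
    q=P[m&(P[...,2]>.14)&(P[...,2]<.25)]
    for _ in range(3):
        c=q.mean(0); nn=np.linalg.svd(q-c,full_matrices=False)[2][2]; r=abs((q-c)@nn); q=q[r<.004]
    nn*=np.sign(nn[0]); hd=np.cross(nn,[0,0,1]); hd/=np.linalg.norm(hd); hd*=np.sign(hd[1])
    yaw=np.degrees(np.arctan2(-hd[0],hd[1])); up=np.cross(hd,nn); up*=np.sign(up[2])
    bx=np.array([hd[1],-hd[0],0]); ang=np.degrees(np.arctan2(up[2],-up@bx))
    s=(.12-c[2])/up[2]; h=c+s*up
    t=(P[m&(P[...,2]>.14)]-c)@hd
    print(n,len(q),r.max(),"yaw",yaw,"lid angle",ang,np.radians(ang),"hinge-line pt",h,"hd",hd,"mid",h+hd*np.mean(np.percentile(t,[.5,99.5])),"w",np.percentile(t,[.5,99.5]))
    print(" top",((P[m]-c)@up).max()-s)
    b=P[m&(P[...,2]>.115)&(P[...,2]<.123)&(P[...,0]<.6)].astype(np.float32)
    print(" rim rect",len(b),cv2.minAreaRect(b[:,:2]) if len(b)>5 else 0, np.median(b[:,2]) if len(b) else 0)
    w=(P[...,2]>.125)&(P[...,2]<.2)&(P[...,0]>.6)&(P[...,0]<.9)&(abs(P[...,1])<.35)
    k,L,st,ce=cv2.connectedComponentsWithStats(w.astype(np.uint8))
    for i in range(1,k):
        if st[i,4]>60: p=P[L==i]; print("  upper obj",st[i],np.percentile(p,1,0).round(3),np.percentile(p,99,0).round(3))
    w=(P[...,2]>.05)&(P[...,2]<.1)&(P[...,0]>.38)&(P[...,0]<.7)&(P[...,1]>-.2)&(P[...,1]<.2)&~(hsv[...,1]>100)
    k,L,st,ce=cv2.connectedComponentsWithStats(w.astype(np.uint8))
    for i in range(1,k):
        if st[i,4]>60: p=P[L==i]; print("  lower obj",st[i],np.percentile(p,1,0).round(3),np.percentile(p,99,0).round(3))
    u=P[(abs(P[...,2]-.12)<.004)&(hsv[...,0]<30)&(P[...,0]>.5)]; print("  tier x",np.percentile(u[:,0],[1,99]),np.percentile(u[:,1],[1,99]))
```

```text
side 789 0.003918381208017219 yaw 23.07895408056166 lid angle 97.91925895846715 1.7090134699382054 hinge-line pt [ 0.55830935 -0.19927462  0.12      ] hd [-0.39199922  0.91996555 -0.        ] mid [ 0.55706817 -0.19636177  0.12      ] w [-0.05278055  0.05911307]
 top 0.14924742262802915Traceback (most recent call last):
  File "<stdin>", line 17, in <module>
cv2.error: OpenCV(4.12.0) /io/opencv/modules/imgproc/src/convhull.cpp:143: error: (-215:Assertion failed) total >= 0 && (depth == CV_32F || depth == CV_32S) in function 'convexHull'
```

Run:
```python
from h import *
for n in("side","scene"):
    z=np.load(f"{n}0.npz"); im,P,d=z["im"],z["P"],z["d"]
    hsv=cv2.cvtColor(im,cv2.COLOR_RGB2HSV)
    m=(hsv[...,0]>60)&(hsv[...,0]<90)&(hsv[...,1]>120)&(hsv[...,2]>25)&(P[...,0]>.4)&(P[...,0]<.65)&(P[...,1]<-.1)&(P[...,1]>-.33)
    q=P[m&(P[...,2]>.14)&(P[...,2]<.25)]
    for _ in range(3):
        c=q.mean(0); nn=np.linalg.svd(q-c,full_matrices=False)[2][2]; r=abs((q-c)@nn); q=q[r<.004]
    nn*=np.sign(nn[0]); hd=np.cross(nn,[0,0,1]); hd/=np.linalg.norm(hd); hd*=np.sign(hd[1])
    yaw=np.degrees(np.arctan2(-hd[0],hd[1])); up=np.cross(hd,nn); up*=np.sign(up[2])
    bx=np.array([hd[1],-hd[0],0]); ang=np.degrees(np.arctan2(up[2],-up@bx))
    s=(.12-c[2])/up[2]; h=c+s*up
    t=(P[m&(P[...,2]>.14)]-c)@hd
    print(n,len(q),"yaw",yaw,"lid angle",ang,"hinge-line pt",h,"mid",h+hd*np.mean(np.percentile(t,[.5,99.5])),"top",((P[m]-c)@up).max()-s)
    b=P[m&(P[...,2]>.115)&(P[...,2]<.123)&(P[...,0]<.6)].astype(np.float32)
    b=np.ascontiguousarray(b[:,:2]); print(" rim rect",len(b),cv2.minAreaRect(b))
    for nm,w in(("up",(P[...,2]>.128)&(P[...,2]<.2)&(P[...,0]>.6)&(P[...,0]<.9)&(abs(P[...,1])<.35)),("low",(P[...,2]>.05)&(P[...,2]<.1)&(P[...,0]>.38)&(P[...,0]<.7)&(P[...,1]>-.2)&(P[...,1]<.2)&~(hsv[...,1]>100))):
      k,L,st,ce=cv2.connectedComponentsWithStats(w.astype(np.uint8))
      for i in range(1,k):
        if st[i,4]>60: p=P[L==i]; print("  ",nm,st[i],np.percentile(p,1,0).round(3),np.percentile(p,99,0).round(3))
    u=P[(abs(P[...,2]-.12)<.004)&(hsv[...,0]<30)&(P[...,0]>.5)]; print("  tier x",np.percentile(u[:,0],[1,99]),np.percentile(u[:,1],[1,99]))
```

```text
side 789 yaw 23.07895408056166 lid angle 97.91925895846715 hinge-line pt [ 0.55830935 -0.19927462  0.12      ] mid [ 0.55706817 -0.19636177  0.12      ] top 0.14924742262802915
 rim rect 254 ((0.4958568513393402, -0.21943852305412292), (0.13664020597934723, 0.11349277198314667), 23.149288177490234)
   up [329 159  35  26 670] [0.651 0.083 0.129] [0.76  0.201 0.173]
   up [350 211  35  25 567] [ 0.681 -0.171  0.128] [ 0.778 -0.07   0.158]
   low [264 192  23  17 239] [0.432 0.08  0.05 ] [0.505 0.157 0.073]
   low [278 227  17  14 134] [ 0.469 -0.079  0.05 ] [ 0.517 -0.024  0.07 ]
  tier x [0.63370113 1.94240731] [-0.68667081  1.68154756]
scene 1244 yaw 23.184101625559492 lid angle 97.73371604311919 hinge-line pt [ 0.55922612 -0.18620504  0.12      ] mid [ 0.55969284 -0.18729481  0.12      ] top 0.14954137390978595
 rim rect 57 ((0.4987272024154663, -0.1973145306110382), (0.14105869829654694, 0.08886357396841049), 9.348794937133789)
   up [149 200  46  31 934] [ 0.681 -0.167  0.129] [ 0.777 -0.069  0.158]
   up [ 227  240   60   47 1970] [0.651 0.087 0.128] [0.763 0.2   0.173]
   low [257 207  20  16 207] [ 0.468 -0.075  0.051] [ 0.517 -0.025  0.07 ]
   low [305 228  33  23 488] [0.431 0.083 0.05 ] [0.507 0.158 0.074]
  tier x [0.62208162 0.99455445] [-0.82614559  0.38784818]
```

The box centre is about (0.496, -0.219), its yaw is 23°, and the lid angle is about 98°. The sizes match those given. I'll go round behind the lid with the fingers shut and the tool aligned to the box.

Emit:
{"api": "play_rows", "payload": {
  "increments": [
    [[-20,25,-10],[0,0,-4],1],
    [[-40,50,-20],[0,0,-8],1],
    [[-60,75,-20],[0,0,-12],1],
    [[-80,86,-20],[0,0,-16],1],
    [[-100,86,-20],[0,0,-20],1],
    [[-120,86,-20],[0,0,-23],1],
    [[-140,85,-15],[0,0,-23],1],
    [[-155,84,-10],[0,0,-23],1],
    [[-161,84,-7],[0,0,-23],1],
    [[-161,84,-7],[0,0,-23],1],
    [[-161,84,-7],[0,0,-23],1],
    [[-161,84,-7],[0,0,-23],1]
  ]
}}

```text
time: 1.3
ee_pos: [0.6341, -0.1602, 0.2577]
tcp_rot: [180.0, 0.0, 113.0]
wrist_force: [1.1, 1.2, -0.7]
opening: -0.0002
grasp_force: 0.0
```

Run:
```python
from h import *
o=telemetry.get_obs();print({k:np.round(o[k],3) for k in("time","ee_pos","tcp_rot","wrist_force","opening","q")})
im,d,o=grab("side"); P=pts("side",d); a=cv2.resize(im[120:310,230:410],None,fx=3,fy=3)
im2,d2,o=grab("scene"); b=cv2.resize(im2[60:250,130:330],None,fx=3,fy=3)[:, :]
cv2.imwrite("pics/a1.png",cv2.resize(np.hstack([a,b]),(800,400))[...,::-1])
# finger points: dark, above lid region
for im,P in((im,P),(im2,pts("scene",d2))):
    H=np.array([.556,-.194,.12]); y=np.radians(23.1); bx=np.array([np.cos(y),np.sin(y),0]); by=np.array([-np.sin(y),np.cos(y),0])
    dk=(im.max(-1)<75)&(abs(im.max(-1).astype(int)-im.min(-1))<20)
    q=P-H; m=dk&(q[...,2]>.08)&(q[...,2]<.15)&(abs(q@by)<.06)&(abs(q@bx)<.16); q=q[m]
    if len(q)>5: print("finger n",len(q),"bx",np.percentile(q@bx,[2,50,98]).round(3),"by",np.percentile(q@by,[2,98]).round(3),"zmin",np.percentile(q[:,2],[1,5]).round(3)+.12)
```

```text
{'time': np.float64(1.3), 'ee_pos': array([ 0.634, -0.16 ,  0.258]), 'tcp_rot': array([1.79973e+02, 1.00000e-02, 1.13041e+02]), 'wrist_force': array([ 1.1  ,  1.209, -0.68 ]), 'opening': np.float64(-0.0), 'q': array([-1.4183e+01,  2.0412e+01,  2.9122e+01,  9.8683e+01,  8.0000e-03,
        5.2776e+01])}
finger n 28 bx [0.07  0.074 0.097] by [-0.009  0.002] zmin [0.246 0.25 ]
finger n 55 bx [0.093 0.098 0.1  ] by [-0.005  0.009] zmin [0.245 0.247]
```

View pics/a1.png

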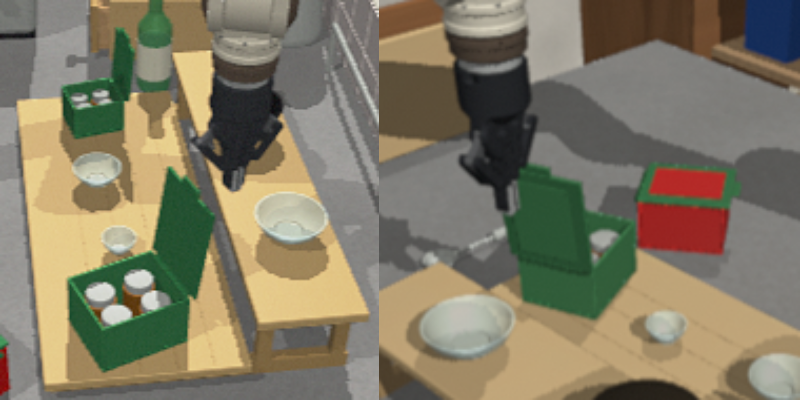

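The fingers are shut and stand about 85 mm behind the hinge line, centred on the lid and clear of it. Next I work out the arc in tool axes.

Run:
```python
import numpy as np
for t in list(range(98,-1,-2)):
    a=np.radians(t); r=.12
    b=-r*np.cos(a)+.008*np.sin(a)+.0145; z=.12+r*np.sin(a)+.008*np.cos(a)+.019
    print(t,"y %.1f z %.1f"%((b-.0847)*1e3,(.257-z)*1e3),end=" | ")
```

```text
98 y -45.6 z 0.3 | 96 y -49.7 z -0.5 | 94 y -53.8 z -1.1 | 92 y -58.0 z -1.6 | 90 y -62.2 z -2.0 | 88 y -66.4 z -2.2 | 86 y -70.6 z -2.3 | 84 y -74.8 z -2.2 | 82 y -79.0 z -1.9 | 80 y -83.2 z -1.6 | 78 y -87.3 z -1.0 | 76 y -91.5 z -0.4 | 74 y -95.6 z 0.4 | 72 y -99.7 z 1.4 | 70 y -103.7 z 2.5 | 68 y -107.7 z 3.7 | 66 y -111.7 z 5.1 | 64 y -115.6 z 6.6 | 62 y -119.5 z 8.3 | 60 y -123.3 z 10.1 | 58 y -127.0 z 12.0 | 56 y -130.7 z 14.0 | 54 y -134.3 z 16.2 | 52 y -137.8 z 18.5 | 50 y -141.2 z 20.9 | 48 y -144.6 z 23.5 | 46 y -147.8 z 26.1 | 44 y -151.0 z 28.9 | 42 y -154.0 z 31.8 | 40 y -157.0 z 34.7 | 38 y -159.8 z 37.8 | 36 y -162.6 z 41.0 | 34 y -165.2 z 44.3 | 32 y -167.7 z 47.6 | 30 y -170.1 z 51.1 | 28 y -172.4 z 54.6 | 26 y -174.5 z 58.2 | 24 y -176.6 z 61.9 | 22 y -178.5 z 65.6 | 20 y -180.2 z 69.4 | 18 y -181.9 z 73.3 | 16 y -183.3 z 77.2 | 14 y -184.7 z 81.2 | 12 y -185.9 z 85.2 | 10 y -187.0 z 89.3 | 8 y -187.9 z 93.4 | 6 y -188.7 z 97.5 | 4 y -189.3 z 101.6 | 2 y -189.8 z 105.8 | 0 y -190.2 z 110.0 |
```

Emit:
{"api": "play_rows", "payload": {
  "increments": [
    [[0,-4,0],[0,0,0],1],
    [[0,-9,0],[0,0,0],1],
    [[0,-14,0],[0,0,0],1],
    [[0,-19,0],[0,0,0],1],
    [[0,-23,0],[0,0,0],1],
    [[0,-27,0],[0,0,0],1],
    [[0,-31,0],[0,0,0],1],
    [[0,-35,0],[0,0,0],1],
    [[0,-39,0],[0,0,0],1],
    [[0,-43,0],[0,0,0],1],
    [[0,-47,0],[0,0,0],1],
    [[0,-51,-1],[0,0,0],1],
    [[0,-55,-1],[0,0,0],1],
    [[0,-59,-2],[0,0,0],1],
    [[0,-63,-2],[0,0,0],1],
    [[0,-67,-2],[0,0,0],1],
    [[0,-71,-2],[0,0,0],1],
    [[0,-75,-2],[0,0,0],1],
    [[0,-79,-2],[0,0,0],1],
    [[0,-83,-2],[0,0,0],1]
  ]
}}

```text
time: 3.4
ee_pos: [0.5573, -0.1936, 0.2592]
tcp_rot: [-180.0, -0.0, 113.0]
wrist_force: [0.5, 1.3, -0.1]
opening: 0.0001
grasp_force: 0.4
```

```bash
cat > chk.py <<'E'
from h import *
import sys
im,d,o=grab("side"); P=pts("side",d)
print({k:np.round(o[k],3) for k in("time","ee_pos","wrist_force","torque")})
hsv=cv2.cvtColor(im,cv2.COLOR_RGB2HSV)
H=np.array([.556,-.194,.12]); y=np.radians(23.1); bx=np.array([np.cos(y),np.sin(y),0]); by=np.array([-np.sin(y),np.cos(y),0])
m=(hsv[...,0]>60)&(hsv[...,0]<90)&(hsv[...,1]>120)&(hsv[...,2]>25)
q=P-H; q=q[m&(abs(q@bx+.05)<.2)&(abs(q@by)<.09)]
X=np.c_[q@bx,q@by,q[:,2]]
print("body lo/hi",np.percentile(X[X[:,2]<-.01],[1,99],0).round(4).tolist())
l=X[X[:,2]>.012]
if len(l)>20: 
    c=l.mean(0); v=np.linalg.svd(l-c,full_matrices=False)[2][2]; v*=np.sign(v[0]); print("lid n",len(l),"angle",np.degrees(np.arctan2(v[0],v[2])).round(1),"normal",v.round(2),"zmax",l[:,2].max())
if len(sys.argv)>1:
    im2,_,_=grab("scene")
    cv2.imwrite(sys.argv[1],cv2.resize(np.hstack([cv2.resize(im[150:310,230:410],(540,480)),cv2.resize(im2[90:250,150:330],(540,480))]),(800,356))[...,::-1])
E
python3 chk.py pics/a2.png
```

```text
{'time': np.float64(3.4), 'ee_pos': array([ 0.557, -0.194,  0.259]), 'wrist_force': array([ 0.528,  1.326, -0.14 ]), 'torque': array([ 0.03 , -0.191, -0.02 ])}
body lo/hi [[-0.2475, -0.0566, -0.0774], [-0.0041, 0.0568, -0.0108]]
lid n 635 angle 82.2 normal [0.99 0.   0.14] zmax 0.19704969903300001
```

View pics/a2.png

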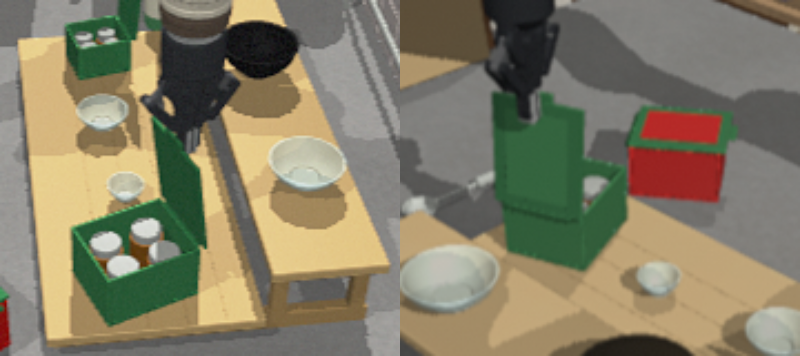

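The lid is at 82° and follows the plan, and the fingertips sit near its edge with the box unmoved. I continue the arc.

Emit:
{"api": "play_rows", "payload": {
  "increments": [
    [[0,-4,1],[0,0,0],1],
    [[0,-8.5,1.5],[0,0,0],1],
    [[0,-12.5,2.5],[0,0,0],1],
    [[0,-16.5,3.5],[0,0,0],1],
    [[0,-20.5,4.5],[0,0,0],1],
    [[0,-24.5,5.5],[0,0,0],1],
    [[0,-28.5,7],[0,0,0],1],
    [[0,-32.5,8.5],[0,0,0],1],
    [[0,-36.5,10.5],[0,0,0],1],
    [[0,-40.5,12],[0,0,0],1],
    [[0,-44,14],[0,0,0],1],
    [[0,-47.5,16],[0,0,0],1],
    [[0,-51,18],[0,0,0],1],
    [[0,-55,20.5],[0,0,0],1],
    [[0,-58,23],[0,0,0],1],
    [[0,-61.5,25.5],[0,0,0],1],
    [[0,-65,28],[0,0,0],1],
    [[0,-68,31],[0,0,0],1],
    [[0,-71,34],[0,0,0],1],
    [[0,-74,36.5],[0,0,0],1]
  ]
}}

```text
time: 5.5
ee_pos: [0.4892, -0.2224, 0.2225]
tcp_rot: [-180.0, -0.0, 113.0]
wrist_force: [-0.4, -0.4, 0.2]
opening: -0.0
grasp_force: 0.3
```

```bash
python3 chk.py pics/a3.png
```

```text
{'time': np.float64(5.5), 'ee_pos': array([ 0.489, -0.222,  0.222]), 'wrist_force': array([-0.422, -0.401,  0.151]), 'torque': array([ 0.06 , -0.166,  0.016])}
body lo/hi [[-0.2481, -0.0561, -0.0782], [-0.0043, 0.0565, -0.0105]]
lid n 471 angle 45.8 normal [ 0.72 -0.03  0.7 ] zmax 0.2580745197942467
```

View pics/a3.png

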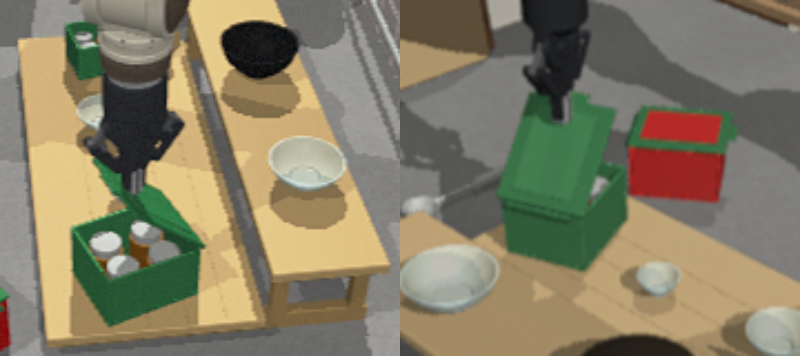

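The lid is at about 45° and the box has not moved. I continue to near shut.

Emit:
{"api": "play_rows", "payload": {
  "increments": [
    [[0,-3,3],[0,0,0],1],
    [[0,-5.5,6.5],[0,0,0],1],
    [[0,-8,10],[0,0,0],1],
    [[0,-10.5,13],[0,0,0],1],
    [[0,-13,16.5],[0,0,0],1],
    [[0,-15.5,20],[0,0,0],1],
    [[0,-17.5,23.5],[0,0,0],1],
    [[0,-19.5,27.5],[0,0,0],1],
    [[0,-21.5,31],[0,0,0],1],
    [[0,-23,35],[0,0,0],1],
    [[0,-25,39],[0,0,0],1],
    [[0,-26.5,42.5],[0,0,0],1],
    [[0,-27.5,46.5],[0,0,0],1],
    [[0,-29,50.5],[0,0,0],1],
    [[0,-30,55],[0,0,0],1],
    [[0,-31,59],[0,0,0],1],
    [[0,-31.5,62],[0,0,0],1],
    [[0,-32,65],[0,0,0],1],
    [[0,-32,67],[0,0,0],1]
  ]
}}

```text
time: 7.5
ee_pos: [0.4599, -0.2348, 0.1555]
tcp_rot: [-180.0, -0.0, 113.0]
wrist_force: [-0.6, -0.4, 0.4]
opening: -0.0002
grasp_force: 0.3
```

```bash
python3 chk.py
```

```text
{'time': np.float64(7.5), 'ee_pos': array([ 0.46 , -0.235,  0.155]), 'wrist_force': array([-0.564, -0.36 ,  0.446]), 'torque': array([-0.058,  0.11 ,  0.028])}
body lo/hi [[-0.2478, -0.0565, -0.0798], [-0.0056, 0.0441, -0.0109]]
lid n 795 angle 2.8 normal [ 0.05 -0.01  1.  ] zmax 0.037204807454862016
```

Now I press down slowly, 1 mm per row, watching for a rise in force.

Emit:
{"api": "play_rows", "payload": {
  "increments": [
    [[0,0,1],[0,0,0],1],
    [[0,0,2],[0,0,0],1],
    [[0,0,3],[0,0,0],1],
    [[0,0,4],[0,0,0],1],
    [[0,0,5],[0,0,0],1],
    [[0,0,6],[0,0,0],1],
    [[0,0,7],[0,0,0],1],
    [[0,0,7],[0,0,0],1]
  ]
}}

```text
time: 8.35
ee_pos: [0.46, -0.2348, 0.1486]
tcp_rot: [-180.0, -0.0, 113.0]
wrist_force: [1.2, -0.4, -0.1]
opening: -0.0004
grasp_force: 0.0
```

Emit:
{"api": "play_rows", "payload": {
  "increments": [
    [[0,0,0.7],[0,0,0],1],
    [[0,0,1.4],[0,0,0],1],
    [[0,0,2],[0,0,0],1],
    [[0,0,2],[0,0,0],1]
  ]
}}

```text
time: 8.75
ee_pos: [0.46, -0.2349, 0.147]
tcp_rot: [180.0, 0.0, 113.0]
wrist_force: [-1.1, -0.3, 2.8]
opening: 0.0002
grasp_force: 1.5
```

Emit:
{"api": "play_rows", "payload": {
  "increments": [
    [[0,0,0.5],[0,0,0],1],
    [[0,0,1],[0,0,0],1],
    [[0,0,1],[0,0,0],1]
  ]
}}

```text
time: 9.05
ee_pos: [0.4601, -0.2349, 0.1469]
tcp_rot: [180.0, 0.0, 113.0]
wrist_force: [-2.7, 0.5, 8.5]
opening: 0.0002
grasp_force: 4.7
```

```bash
python3 chk.py
```

```text
{'time': np.float64(9.05), 'ee_pos': array([ 0.46 , -0.235,  0.147]), 'wrist_force': array([-2.677,  0.503,  8.544]), 'torque': array([ 0.255,  0.729, -0.001])}
body lo/hi [[-0.2476, -0.0569, -0.0791], [-0.0061, 0.0409, -0.0108]]
lid n 82 angle 1.3 normal [ 0.02 -0.02  1.  ] zmax 0.029496963877482907
```

The force rises to 8.5 N with no further travel, so the lid is on its stop. I retract straight up.

Emit:
{"api": "play_rows", "payload": {
  "increments": [
    [[0,0,-2],[0,0,0],1],
    [[0,0,-6],[0,0,0],1],
    [[0,0,-15],[0,0,0],1],
    [[0,0,-30],[0,0,0],1],
    [[0,0,-55],[0,0,0],1],
    [[0,0,-80],[0,0,0],1],
    [[0,0,-105],[0,0,0],1],
    [[20,0,-130],[0,0,0],1],
    [[50,0,-150],[0,0,0],1],
    [[80,0,-155],[0,0,0],1],
    [[110,0,-155],[0,0,0],1],
    [[140,0,-155],[0,0,0],1],
    [[160,0,-155],[0,0,0],1],
    [[160,0,-155],[0,0,0],1],
    [[160,0,-155],[0,0,0],1]
  ]
}}

```text
time: 10.6
ee_pos: [0.3977, -0.0875, 0.3018]
tcp_rot: [179.9, 0.1, 113.1]
wrist_force: [0.6, 0.2, 0.3]
opening: 0.0001
grasp_force: 0.0
```

```bash
python3 chk.py pics/a4.png
python3 - <<'E'
from h import *
im,d,o=grab("side");P=pts("side",d);hsv=cv2.cvtColor(im,cv2.COLOR_RGB2HSV)
m=(hsv[...,0]>60)&(hsv[...,0]<90)&(hsv[...,1]>120)&(hsv[...,2]>25)&(P[...,2]>.118)&(P[...,2]<.16)
y=np.radians(23.1);q=P-np.array([.556,-.194,.12]);bx=q@[np.cos(y),np.sin(y),0];by=q@[-np.sin(y),np.cos(y),0]
for a in np.arange(-.13,0,.02):
    s=m&(abs(bx-a)<.01)&(abs(by)<.05); print(a.round(2),s.sum(),np.median(q[s][:,2]).round(4) if s.any() else 0)
E
```

```text
{'time': np.float64(10.6), 'ee_pos': array([ 0.398, -0.088,  0.302]), 'wrist_force': array([0.55 , 0.22 , 0.273]), 'torque': array([-0.005, -0.017, -0.048])}
body lo/hi [[-0.2477, -0.0569, -0.078], [-0.0053, 0.0432, -0.0107]]
lid n 76 angle 0.0 normal [0. 0. 1.] zmax 0.015695350390593527
-0.13 192 0.0081
-0.11 178 0.0093
-0.09 178 0.009
-0.07 180 0.0092
-0.05 173 0.0094
-0.03 167 0.0093
-0.01 137 0.0078
```

View pics/a4.png

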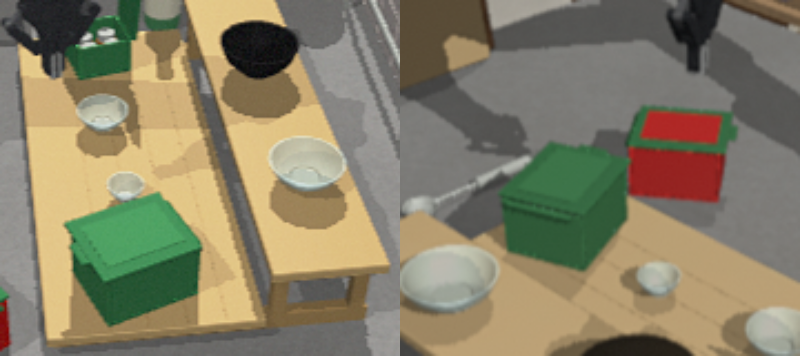

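The lid lies flat at 8 mm (9.5 mm on the raised panel), so it is fully shut. The box is unmoved, the other things are in place, and the hand is clear.

```bash
python3 -c "from workcell import workorder; print(workorder.job_done())"
```

```text
the job is handed in; nothing more can be done
None
```

The larger box's lid is fully shut (measured flat at 0°), the box did not move, the smaller box was left open, the hand is clear, and the job was handed in at about 11 s.

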